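Stow the chamber swab in its sample vial

TASK

Take the long swab out of the grey stand and push it down into the tall open amber vial, foam end first, right to the bottom, keeping hold of it until it is down there; then let go so that it stays standing in the vial. Leave the short brush standing in the stand.

Things in the scene. Friction and masses are not known exactly. Their poses are not given: they have to be found in the camera images.
- swab: Straight white rod 170 mm long, upright in one of the stand's two holes (either one), may lean a few degrees. Foot: round foam tip 10 mm in diameter, 22 mm long; shaft 8 mm in diameter; top 50 mm (120 to 170 mm from the foot): round handle 16 mm in diameter, to grip it by. About 25 g. Origin: centre of the foot's underside; z along the rod towards the handle.
- brush: Short brush, to be left alone: white rod 105 mm long with a 12 mm round handle and a black 10 mm foot, upright in the stand's other hole, 80 mm from the swab; its top is 65 mm lower than the swab's. Origin at the foot, z up along the rod.
- stand: Fixed grey block 60 mm (its x) by 150 mm (its y) by 60 mm high, with two holes 14 mm wide and 50 mm deep at y = -40 and +40 mm on its middle line. The rods' feet rest 10 mm above the table. Origin: centre of its underside, on the table; z up.
- vial: Fixed tall open amber vial, 32 mm wide, on an 80 mm round metal foot. Mouth 112 mm above the table, 40 mm wide inside (lip 48 mm outside), narrowing in 18 mm to a 24 mm bore; inner floor 17 mm above the table. Origin: foot's underside centre, on the table; z up the axis. 95 mm or more away, on like feet: a black-capped vial (119 mm high) and a wide jar (62 mm): not those.
Things that resemble listed ones, but are neither listed nor needed, are in the scene too. Leave any pink or turquoise look-alike of the vial alone.

How it is judged (in metres and radians):
On the way:
1. the swab's foot is inside the vial, less than 25 mm above its floor, while the fingers still hold the swab (horizontal distance between swab and vial below 0.012 m and z of swab in the frame of vial below 0.042 m and contact force between the fingers and swab above 0.5 N), for 0.1 s.
At the end, for the whole second after the job is handed in: The swab stands foam end down in the tall open vial, its foot within 10 mm of the vial's floor and within 12 mm of its axis, leaning less than 17 degrees, at rest; the brush still stands in its hole, its foot moved less than 20 mm, leaning less than 17 degrees (horizontal distance between swab and vial below 0.012 m and z of swab in the frame of vial below 0.027 m and angle between each of swab, brush's own z axis and vertical below 0.3 rad and linear speed of swab below 0.02 m/s and distance of brush from where it was at the start of the episode below 0.02 m); the robot touches nothing.
It fails at once if the brush is pulled out of its hole or carried off (distance of brush from where it was at the start of the episode above 0.03 m).
It also fails if it takes over 42 s, if anything falls off the work surface, if the arm or the gripper's body presses on something with over 40 N, if the wrist force passes 120 N, or if a joint passes its speed limit or range.

ROBOT

A 6-joint arm with a two-finger parallel gripper is mounted at the origin on the work surface. World frame = base frame: x ahead of the robot, y to its left, z up, the work surface at z = 0. Lengths are in mm, angles in rad, forces in N, time in s.
With the tool pointing down it reaches from about 350 to 975 mm from the base axis. Payload 7.1 kg.
Tool frame: the origin (TCP) lies midway between the tips of the shut fingers; the grasp point (between the pads) lies ctrl.tcp_to_grasp behind it (ctrl.tcp_to_grasp is the distance from the TCP to the grasp point, in mm); z points along the fingers, y is the direction in which the jaws open and shut (so a half turn about z gives the same grasp; the last joint's range is limited). The gripper opens to 88 mm and grips with 3 to 60 N. Pads are 20 mm wide; open, the fingers measure 115 mm over their backs; the gripper's body (75 mm by 178 mm) begins 61 mm behind the grasp point.
Start: joints at [1.315, 0.423, 1.63, -0, 1.089, -0.019], TCP at [146.589, 607.549, 222.675] pointing down, gripper open.
Joint ranges: [-3, 3], [-0.9, 2.11], [0.09, 2.58], [-1.31, 4.45], [0.11, 2.69], [-2.54, 2.54]. Speed limits (rad/s): [2.39, 2.39, 3.01, 3.14, 3.14, 3.14].

INTERFACE

Orientations are given as a rotation vector (axis times angle).
In Python, from workcell import ctrl gives the robot as it stands.
- The arm moves only by the tool play_rows, never from a script. Its argument "increments" is text: rows parted by semicolons, each of 5 numbers parted by spaces: the opening, from 0 (shut) to 1 (fully open), then the shift along the world's x, y, z in m, then the turn about the world's z in degrees. A call has 1 to 20 rows; each row shifts and turns the commanded pose from where the row before left it; what a row does not reach is not made up. A row lasts 1/10 s, in which the tool goes at most 50 mm and 8.59 degrees, less where a joint would pass 70% of its speed; a pose out of reach is approached as far as the arm can. A call is refused whole if a number of a shift passes 0.05 or a number of a turn 8.59, either way. A call with a gripper value outside its range is refused whole. The fingers move at their own pace and stop on an object; the grip force is fixed at half the most. Time passes only in rows, so rows that do not move let the fingers close. It gives the time, the measured TCP pose, the force and the opening at its end, in the units of the state.
- ctrl.get_obs(): the state, without advancing time (a new reading comes with each control period).
- ctrl.get_image(name): name is "side" or "top"; returns a dict with "img" (480x640x3 uint8, red, green, blue), "range_z" (480x640 float32, mm along the optical axis (not along the pixel's ray), 0 where there is no reading), "vertical_fov" (degrees; the focal length in pixels is half the picture's height over the tangent of half this angle, whatever the lens; pixels are square), "cx", "cy" (the principal point, pixels), "k1" (the pictures are not rectified: a ray, as slopes to the right and down, at radius r is drawn at 1 + k1 r^2 times it, then the intrinsics apply), "origin" and "attitude" of the camera in the world. Camera axes: x right, y down, z forward; pixel columns grow to the right and rows downward; lengths in mm; the calibration is good to about 2 mm. A picture is of the moment at which its call begins.
- ctrl.close_job(): hands the job in, once; it reports no verdict.
The state is a dict: "t": time; "qpos": joint angles; "qvel": joint speeds; "joint_torque": joint torques, N m; "ee_pos": TCP position; "orientation": TCP orientation; "ft_force": force on the tool from outside, world axes, zero at the start; "moment": the same for the moment, N m; "width": finger opening in mm.
Only numpy, scipy, OpenCV 4.12 (cv2) and the standard library are available. Lean on these libraries where they do the work, as an engineer would, in place of code of your own. Each camera call takes 0.05 s, during which the arm holds its last target. There are 200 camera calls.

## Working session

There is one attempt and no reset: what is moved stays moved. The work goes in short steps, Python scripts to look and compute and a tool call to move; the robot and the scene stay as the last step left them, time stands still between calls to the robot, and variables do not carry over. Pictures are saved under pics/ and viewed, on a budget of 10 in all, crops included, one or two more only if the job needs it, and the job is handed in when it is done.

Besides the shell and the picture viewer there is one more tool, called as name(argument=value, ...), one argument or row to a line, values as JSON. play_rows: Moves the arm, as the interface text tells. Its arguments: {"type":"object","properties":{"increments":{"type":"string"}},"required":["increments"]}

```bash
mkdir -p pics
cat > h.py <<'E'
import numpy as np, cv2
from scipy.spatial.transform import Rotation as R
from workcell import ctrl
def grab(n):
    d=ctrl.get_image(n); h=d["img"].shape[0]
    f=h/2/np.tan(np.radians(d["vertical_fov"])/2)
    K=np.array([[f,0,d["cx"]],[0,f,d["cy"]],[0,0,1.]]); D=np.array([d["k1"],0,0,0,0.])
    a=np.array(d["attitude"],float)
    Rm=a if a.shape==(3,3) else R.from_rotvec(a).as_matrix()
    return dict(img=d["img"],z=d["range_z"],K=K,D=D,R=Rm,o=np.array(d["origin"],float))
def cloud(c):
    h,w=c["z"].shape
    u,v=np.meshgrid(np.arange(w),np.arange(h))
    p=cv2.undistortPoints(np.stack([u,v],-1).reshape(-1,1,2).astype(float),c["K"],c["D"]).reshape(h,w,2)
    P=np.dstack([p,np.ones((h,w))])*c["z"][...,None]
    W=P@c["R"].T+c["o"]; W[c["z"]<=0]=np.nan
    return W
def proj(c,X):
    X=(np.atleast_2d(X)-c["o"])@c["R"]
    return cv2.projectPoints(X,np.zeros(3),np.zeros(3),c["K"],c["D"])[0].reshape(-1,2)
def save(n,im): cv2.imwrite("pics/"+n+".png",cv2.cvtColor(im,cv2.COLOR_RGB2BGR))
E
python3 - <<'E'
from h import *
import pickle
for n in("side","top"):
    c=grab(n); save(n+"0",c["img"]); pickle.dump(c,open(n+"0.pkl","wb"))
    print(n,c["o"],c["R"].round(3).tolist(),c["K"][0,0],c["D"][0])
o=ctrl.get_obs(); print(o, ctrl.tcp_to_grasp)
E
```

```text
side [ 400.27547327 -450.04318405  634.78162748] [[0.995, -0.064, 0.074], [-0.097, -0.743, 0.662], [0.013, -0.666, -0.746]] 435.1918816711016 -0.043396928469631606
top [379.17555945  50.77790005 998.42252355] [[0.001, -0.995, 0.095], [-1.0, -0.001, -0.006], [0.006, -0.095, -0.995]] 557.4825886210111 -0.15859053062286455
{'t': 0.1, 'qpos': array([ 1.31500348e+00,  4.23776085e-01,  1.63056378e+00, -2.25062064e-05,
        1.08858607e+00, -1.89852852e-02]), 'qvel': array([-1.68384786e-03, -1.75281843e-03, -2.39642869e-03,  9.61947683e-04,
       -3.58880288e-05,  1.03382134e-03]), 'joint_torque': array([-3.51727167e-04, -5.45612848e+01, -2.74323034e+01,  6.45565870e-02,
        1.88218971e-02, -1.67398554e-05]), 'ee_pos': array([146.47757724, 607.10611675, 221.99170423]), 'orientation': array([-3.71072293e-01, -3.11943620e+00,  2.07876732e-03]), 'ft_force': array([-0.01918924, -0.94929372, -0.67801435]), 'moment': array([0.00033199, 0.01969188, 0.02994672]), 'width': 87.92614615339525} 18.700000000000003
```

View pics/side0.png

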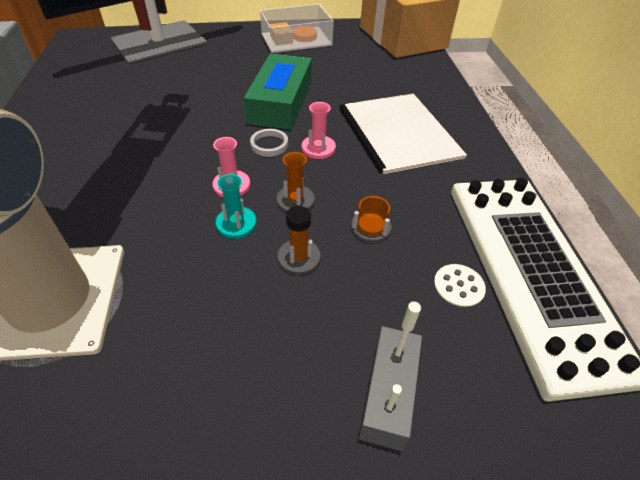

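View pics/top0.png

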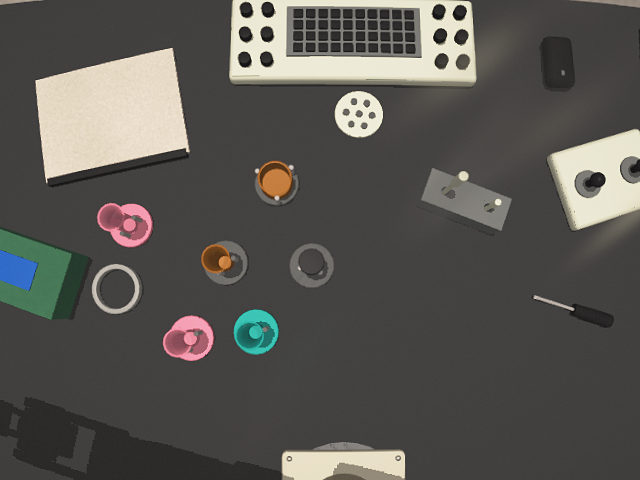

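Side view: the swab, which is the taller rod, has its handle top at (413,310), and the brush is at (395,390), both in the grey stand. Vial candidates in the side view:
- amber open tall: (294,180)
- black-capped: (299,240)
- wide jar: (372,215)
- pink: (228,165) and (319,130)
- turquoise: (232,205)

The amber, open, tall one at side (294,180) / top (222,262) fits the description. Next I'll confirm it in a crop and measure.

Run:
```python
from h import *
import pickle
s,t=[pickle.load(open(n+"0.pkl","rb")) for n in("side","top")]
a=cv2.resize(s["img"][130:280,210:410],None,fx=2,fy=2,interpolation=2)
b=cv2.resize(s["img"][290:440,330:460],(390,450),interpolation=2)
a2=cv2.resize(t["img"][150:300,180:350],(340,300),interpolation=2)
im=np.zeros((600,790,3),np.uint8); im[:300,:400]=a; im[300:,:340]=a2; im[:450,400:]=b
save("crop",im)
for n,c in(("side",s),("top",t)):
    W=cloud(c); hsv=cv2.cvtColor(c["img"],cv2.COLOR_RGB2HSV)
    def rep(name,reg,zl,zh):
        x0,x1,y0,y1=reg; P=W[y0:y1,x0:x1].reshape(-1,3)
        P=P[(P[:,2]>zl)&(P[:,2]<zh)]
        if len(P): print(n,name,len(P),"mean",P.mean(0).round(1),"min",P.min(0).round(1),"max",P.max(0).round(1))
    if n=="side":
        rs,rb,rv=(395,430,295,365),(383,405,380,412),(275,318,148,212); st=(355,430,320,455)
    else:
        rs,rb,rv=(440,475,165,200),(483,506,194,215),(198,250,238,286); st=(410,520,160,240)
    for z in range(65,190,12): rep("swab%d"%z,rs,z,z+12)
    for z in range(65,115,12): rep("brush%d"%z,rb,z,z+12)
    rep("viallip",rv,104,118); rep("vialfoot",rv,3,14)
    rep("standtop",st,56,64)
    x0,x1,y0,y1=st; P=W[y0:y1,x0:x1].reshape(-1,3); P=P[(P[:,2]>56)&(P[:,2]<64)]
    print(cv2.minAreaRect(P[:,:2].astype(np.float32)))
```

```text
side swab65 23 mean [ 559.7 -176.2   71.2] min [ 557.4 -177.9   65.4] max [ 564.1 -173.1   76.4]
side swab77 24 mean [ 560.2 -176.3   82.4] min [ 557.4 -178.1   77.1] max [ 564.5 -173.    88.8]
side swab89 29 mean [ 560.3 -176.2   94.8] min [ 557.6 -178.1   89.2] max [ 564.8 -172.4  100.7]
side swab101 26 mean [ 560.2 -176.1  107. ] min [ 557.2 -178.4  101.1] max [ 565.  -172.3  112. ]
side swab113 28 mean [ 560.1 -176.2  118. ] min [ 557.6 -178.7  113.2] max [ 564.3 -172.1  124.2]
side swab125 28 mean [ 559.6 -179.5  133.7] min [ 553.9 -181.4  129. ] max [ 565.7 -174.9  137. ]
side swab137 65 mean [ 558.7 -178.5  143. ] min [ 553.3 -181.8  137.1] max [ 568.1 -171.6  148.9]
side swab149 68 mean [ 558.6 -178.6  155.4] min [ 553.8 -182.2  149.2] max [ 569.6 -171.   161. ]
side swab161 66 mean [ 559.  -178.6  167.2] min [ 553.6 -182.   161.2] max [ 568.  -171.5  172.7]
side swab173 142 mean [ 560.8 -175.   178.9] min [ 553.3 -181.6  173.1] max [ 569.  -165.4  182. ]
side brush65 25 mean [ 531.9 -250.8   70.5] min [ 529.3 -252.5   65.1] max [ 536.2 -246.7   76.5]
side brush77 17 mean [ 5
[... 1876 characters left out ...]
   77. ] max [ 536.2 -244.4   87.6]
top brush89 16 mean [ 532.6 -245.7   94. ] min [ 527.7 -248.6   89.2] max [ 538.8 -243.2  100.4]
top brush101 33 mean [ 533.5 -247.5  109.6] min [ 528. -254.  101.] max [ 538.8 -243.3  112.8]
top brush113 20 mean [ 532.5 -248.3  114.3] min [ 528.1 -252.7  113.3] max [ 538.1 -244.6  116.1]
top viallip 318 mean [441.8 211.9 109.3] min [418.6 187.4 104.1] max [463.8 233.2 114.9]
top vialfoot 827 mean [436.6 199.1  10.7] min [401.8 169.6   3.5] max [480.8 248.   14. ]
top standtop 2551 mean [ 545.8 -212.    59. ] min [ 493.7 -291.2   56. ] max [ 601.9 -132.3   63.8]
((547.4921875, -212.17640686035156), (151.3612823486328, 62.18800354003906), 69.28921508789062)
```

View pics/crop.png

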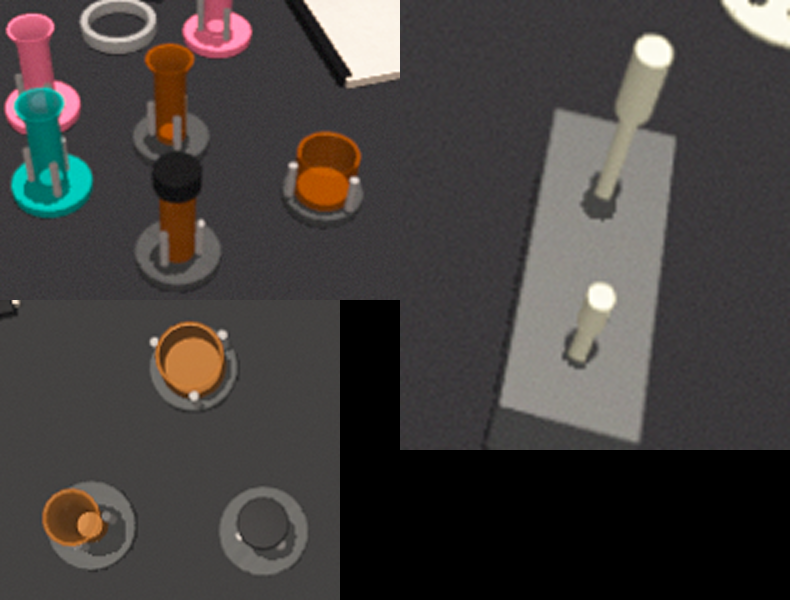

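Crop: the amber open tall vial (top-left panel, 170,90) is distinct from the capped vial and the jar, so it is confirmed. The swab stands in the stand's far hole. Swab axis ≈ (561.4,-174), handle z 130–180. Vial axis ≈ (441,210). I'm moving above the swab now.

play_rows(
  increments="1 0.019 -0.036 0.002 0;1 0.019 -0.036 0.002 0;1 0.019 -0.036 0.002 0;1 0.019 -0.036 0.002 0;1 0.019 -0.036 0.002 0;1 0.019 -0.036 0.002 0;1 0.019 -0.036 0.002 0;1 0.019 -0.036 0.002 0;1 0.019 -0.036 0.002 0;1 0.019 -0.036 0.002 0;1 0.019 -0.036 0 0;1 0.019 -0.036 0 0;1 0.019 -0.036 0 0;1 0.019 -0.036 0 0;1 0.019 -0.036 0 0;1 0.019 -0.036 0 0;1 0.019 -0.036 0 0;1 0.019 -0.036 0 0;1 0.019 -0.036 0 0;1 0 0 0 0",
)

```text
t: 2.1
ee_pos: [509.5, -80.0, 242.5]
orientation: [0.376, 3.118, -0.001]
ft_force: [-0.0, 0.8, -0.7]
width: 87.7
```

play_rows(
  increments="1 0.017 -0.031 0 0;1 0.017 -0.031 0 0;1 0.018 -0.032 0 0;1 0 0 0 0;1 0 0 0 0;1 0 0 0 0",
)

```text
t: 2.7
ee_pos: [558.6, -169.2, 242.2]
orientation: [-0.37, -3.118, -0.001]
ft_force: [0.5, -0.4, 0.1]
width: 88.2
```

Run:
```python
from h import *
c=grab("side"); o=ctrl.get_obs(); print(o["ee_pos"],o["orientation"])
W=cloud(c)
m=(abs(W[...,0]-561)<25)&(abs(W[...,1]+174)<25)&(W[...,2]>174)&(W[...,2]<184)
P=W[m]; print(len(P),P.min(0),P.max(0))
im=cv2.resize(c["img"][200:400,330:530],(600,600),interpolation=2); save("above",im)
```

```text
[ 558.74850026 -169.10150849  242.46325456] [-3.69472356e-01 -3.11870946e+00 -7.31229846e-04]
54 [ 553.97314136 -181.37466262  174.20701   ] [ 567.16527627 -167.38353917  181.44550194]
```

View pics/above.png

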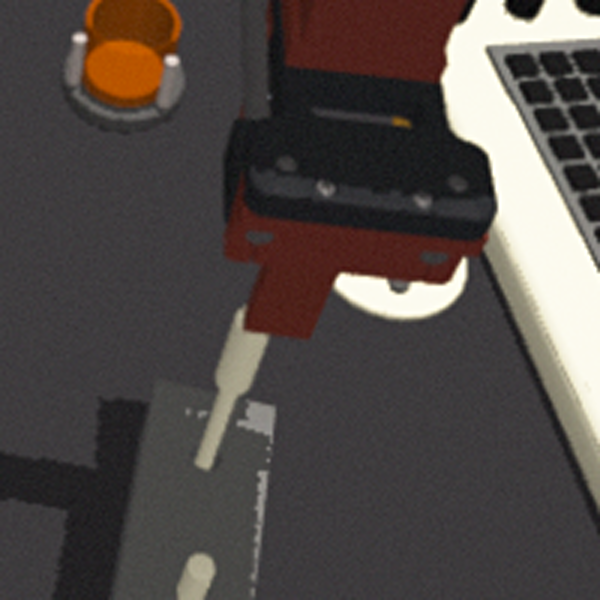

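The picture shows the open gripper above the swab handle (240,340 in the crop), with the near finger in front of it. The offset to correct is about (+2.5, -5) mm. Then descend to TCP z ≈ 139 and close.

play_rows(
  increments="1 0.0025 -0.005 0 0;1 0 0 -0.02 0;1 0 0 -0.02 0;1 0 0 -0.02 0;1 0 0 -0.02 0;1 0 0 -0.023 0;1 0 0 0 0;1 0 0 0 0;0 0 0 0 0;0 0 0 0 0;0 0 0 0 0;0 0 0 0 0;0 0 0 0 0;0 0 0 0 0;0 0 0 0 0;0 0 0 0 0",
)

```text
t: 4.35
ee_pos: [562.1, -175.4, 139.6]
orientation: [-0.371, -3.119, -0.0]
ft_force: [-0.2, 0.4, -0.7]
width: 27.2
```

play_rows(
  increments="0 0 0 0 0;0 0 0 0 0;0 0 0 0 0;0 0 0 0 0",
)

```text
t: 4.75
ee_pos: [562.1, -175.4, 139.6]
orientation: [-0.371, -3.12, -0.0]
ft_force: [-1.2, -0.5, 0.0]
width: 15.7
```

Width is 15.7 mm, so the handle is gripped. Lifting.

play_rows(
  increments="0 0 0 0.005 0;0 0 0 0.01 0;0 0 0 0.01 0;0 0 0 0.015 0;0 0 0 0.015 0;0 0 0 0.015 0;0 0 0 0.015 0;0 0 0 0.015 0;0 0 0 0.015 0;0 0 0 0.015 0;0 0 0 0.01 0;0 0 0 0.005 0;0 0 0 0 0;0 0 0 0 0",
)

```text
t: 6.15
ee_pos: [561.8, -175.4, 284.1]
orientation: [-0.371, -3.119, -0.0]
ft_force: [-0.5, 0.9, -0.0]
width: 15.7
```

play_rows(
  increments="0 -0.003 0.01 0 0;0 -0.006 0.02 0 0;0 -0.008 0.025 0 0;0 -0.008 0.025 0 0;0 -0.008 0.025 0 0;0 -0.008 0.025 0 0;0 -0.008 0.025 0 0;0 -0.008 0.025 0 0;0 -0.008 0.025 0 0;0 -0.008 0.025 0 0;0 -0.008 0.025 0 0;0 -0.008 0.025 0 0;0 -0.008 0.025 0 0;0 -0.008 0.025 0 0;0 -0.008 0.025 0 0;0 -0.006 0.02 0 0;0 -0.002 0.01 0 0;0 0 0 0 0;0 0 0 0 0;0 0 0 0 0",
)

```text
t: 8.15
ee_pos: [441.2, 208.8, 284.5]
orientation: [-0.372, -3.119, 0.001]
ft_force: [-0.5, 0.7, -0.8]
width: 15.2
```

```bash
cat > look.py <<'E'
from h import *
import sys
o=ctrl.get_obs(); print(o["ee_pos"],o["width"],o["t"])
e=o["ee_pos"]; ims=[]
for n in("side","top"):
    c=grab(n); W=cloud(c)
    hsv=cv2.cvtColor(c["img"],cv2.COLOR_RGB2HSV)
    near=(np.hypot(W[...,0]-e[0],W[...,1]-e[1])<60)&(hsv[...,1]<70)&(hsv[...,2]>110)
    for z in range(110,int(e[2]),20):
        P=W[near&(W[...,2]>z)&(W[...,2]<z+20)]
        if len(P)>3: print(n,z,len(P),np.median(P,0).round(1),P.min(0).round(1),P.max(0).round(1))
    u,v=proj(c,[441,210,130])[0].astype(int); ims.append(cv2.resize(c["img"][max(v-75,0):v+75,u-50:u+50],(400,600),interpolation=2))
save(sys.argv[1],np.hstack(ims))
E
python3 look.py overvial
```

```text
[441.19536289 208.83684295 284.52890333] 15.195855186177527 8.15
side 150 28 [440.6 205.5 163.1] [437.  202.9 155.7] [444.3 209.8 169.8]
side 170 44 [441.  205.9 179.2] [437.3 203.4 170.3] [444.7 209.  189.7]
side 190 45 [441.2 206.4 201.2] [437.8 203.7 191.1] [444.9 209.3 209.8]
side 210 46 [441.4 206.7 218.8] [438.  203.3 210.3] [445.1 210.1 229.9]
side 230 43 [441.5 205.7 241.4] [438.3 202.8 230.4] [443.5 210.2 249.9]
side 250 44 [441.9 206.3 259.5] [438.5 203.3 250.3] [445.5 208.8 269.9]
side 270 30 [440.4 202.5 277.3] [434.1 191.4 271. ] [446.8 208.  285.5]
top 150 5 [440.6 204.3 165.5] [438.8 203.9 161.5] [443. 205. 170.]
```

View pics/overvial.png

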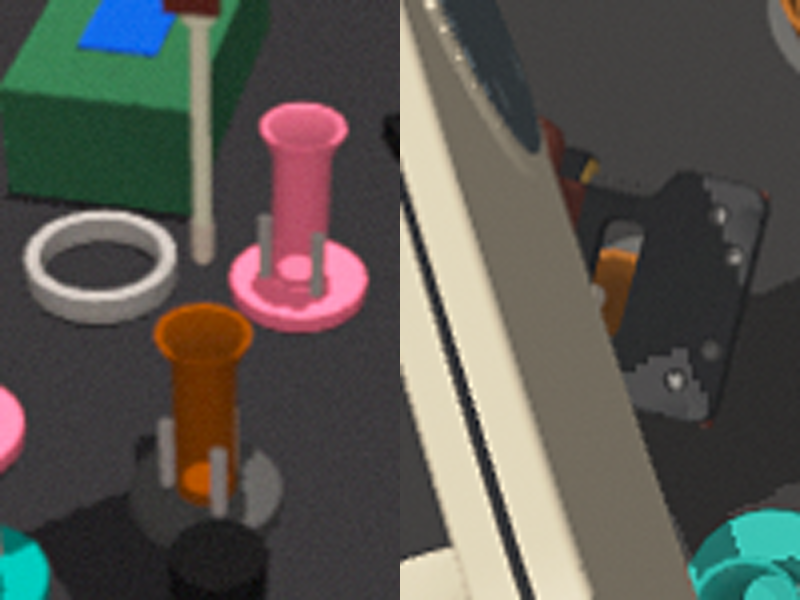

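The swab hangs straight (side crop, foot at 203,255) above the amber vial mouth (203,330). Its axis is (441,209.5) against the vial's (441,210), so no correction is needed. Lowering now, slowly near the bottom.

play_rows(
  increments="0 0 0 -0.01 0;0 0 0 -0.01 0;0 0 0 -0.01 0;0 0 0 -0.01 0;0 0 0 -0.01 0;0 0 0 -0.01 0;0 0 0 -0.01 0;0 0 0 -0.01 0;0 0 0 -0.01 0;0 0 0 -0.01 0;0 0 0 -0.01 0;0 0 0 -0.01 0;0 0 0 -0.005 0;0 0 0 -0.005 0;0 0 0 0 0;0 0 0 0 0",
)

```text
t: 9.85
ee_pos: [441.2, 209.6, 154.8]
orientation: [0.371, 3.119, 0.0]
ft_force: [0.0, -0.1, 0.2]
width: 15.2
```

play_rows(
  increments="0 0 0 -0.002 0;0 0 0 -0.002 0;0 0 0 -0.002 0;0 0 0 0 0;0 0 0 0 0",
)

```text
t: 10.35
ee_pos: [441.1, 209.6, 148.6]
orientation: [-0.371, -3.12, 0.0]
ft_force: [-0.0, -0.5, -0.6]
width: 15.5
```

play_rows(
  increments="0 0 0 -0.001 0;0 0 0 -0.001 0;0 0 0 0 0;0 0 0 0 0",
)

```text
t: 10.75
ee_pos: [441.1, 209.6, 146.6]
orientation: [-0.371, -3.119, 0.0]
ft_force: [0.8, 1.3, 0.1]
width: 15.3
```

```bash
python3 look.py down
```

```text
[441.05913242 209.55060778 146.64145697] 15.292273355846955 10.75
side 110 30 [440.  206.1 119.6] [438.2 203.9 110.6] [443.8 210.1 129.9]
side 130 11 [440.3 205.6 134.3] [436.5 200.8 131.2] [444.  207.9 140.7]
```

View pics/down.png

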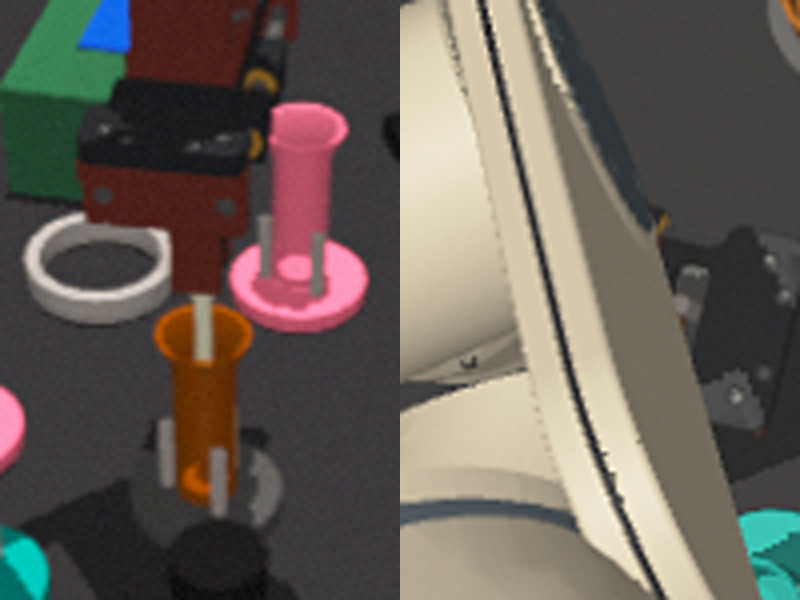

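The swab is in the vial (side crop: shaft at 203,330 in the amber mouth), with no floor contact felt yet. I'll lower in 1 mm steps until there is contact.

play_rows(
  increments="0 0 0 -0.001 0;0 0 0 -0.001 0;0 0 0 0 0;0 0 0 0 0",
)

```text
t: 11.25
ee_pos: [442.0, 210.0, 146.2]
orientation: [0.371, 3.118, 0.002]
ft_force: [-1.7, -0.7, 14.7]
width: 15.2
```

A 14.7 N upward force shows the foot is on the floor. I'll ease off by 1 mm, release, and retreat straight up.

play_rows(
  increments="0 0 0 0.001 0;0 0 0 0 0;0.25 0 0 0 0;0.3 0 0 0 0;0.4 0 0 0 0;0.6 0 0 0 0;1 0 0 0 0;1 0 0 0 0;1 0 0 0 0;1 0 0 0 0;1 0 0 0 0;1 0 0 0 0;1 0 0 0 0;1 0 0 0 0",
)

```text
t: 12.65
ee_pos: [441.1, 209.6, 145.7]
orientation: [-0.371, -3.12, -0.0]
ft_force: [0.6, -0.1, -0.3]
width: 88.2
```

play_rows(
  increments="1 0 0 0.01 0;1 0 0 0.01 0;1 0 0 0.015 0;1 0 0 0.015 0;1 0 0 0.015 0;1 0 0 0.015 0;1 0 0 0.015 0;1 0 0 0.015 0;1 0 0 0.015 0;1 0 0 0.015 0;1 -0.02 0.03 0 0;1 -0.02 0.03 0 0;1 -0.02 0.03 0 0;1 -0.02 0.03 0 0;1 -0.02 0.03 0 0;1 -0.02 0.03 0 0;1 0 0 0 0;1 0 0 0 0;1 0 0 0 0",
)

```text
t: 14.55
ee_pos: [321.5, 388.9, 286.1]
orientation: [0.372, 3.119, 0.0]
ft_force: [-0.5, -0.2, -0.7]
width: 87.4
```

Run:
```python
from h import *
o=ctrl.get_obs(); print(o["ee_pos"],o["width"],o["t"])
c=grab("side"); save("final",c["img"]); W=cloud(c); hsv=cv2.cvtColor(c["img"],cv2.COLOR_RGB2HSV)
w=(hsv[...,1]<70)&(hsv[...,2]>110)
for nm,x,y,zs in(("swab",441,210,range(116,200,12)),("brush",533,-249,range(65,120,12))):
    for z in zs:
        P=W[w&(np.hypot(W[...,0]-x,W[...,1]-y)<40)&(W[...,2]>z)&(W[...,2]<z+12)]
        if len(P): print(nm,z,len(P),np.median(P,0).round(1),P.max(0).round(1))
```

```text
[321.46660841 388.89423558 286.10473367] 87.40380406287198 14.55
swab 116 17 [440.1 207.1 122.1] [442.2 209.7 128. ]
swab 128 14 [440.1 205.9 132.9] [444.1 209.4 139.8]
swab 140 42 [441.9 204.  145.9] [447.8 207.7 151.7]
swab 152 43 [442.  203.9 158.3] [448.  207.2 163.3]
swab 164 47 [440.5 203.4 169.9] [448.1 210.5 175.2]
swab 176 77 [440.8 205.2 183.9] [448.4 216.4 188. ]
swab 188 4 [442.2 207.5 188.2] [446.4 214.  189. ]
brush 65 23 [ 531.8 -251.3   70.5] [ 536.3 -248.1   76.9]
brush 77 17 [ 530.9 -251.6   81.2] [ 536.1 -247.5   88.6]
brush 89 38 [ 531.1 -252.8   95.5] [ 538.2 -247.6  100.7]
brush 101 41 [ 530.1 -252.5  108.9] [ 538.8 -245.2  112.9]
brush 113 61 [ 533.2 -249.   114.3] [ 539.2 -243.8  116. ]
```

View pics/final.png

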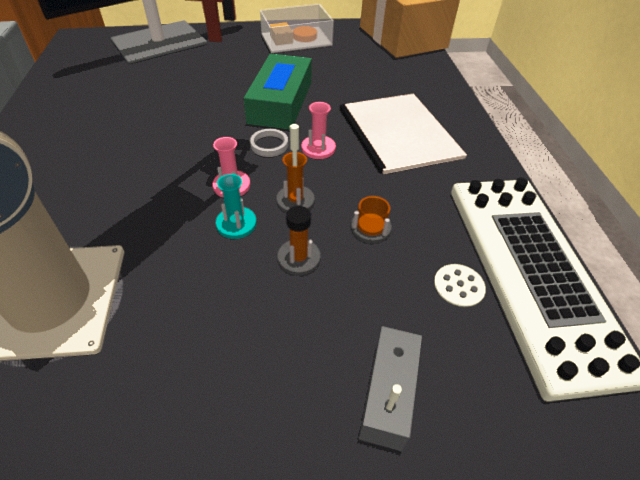

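The swab stands upright in the amber vial at (294,150), with its top at z ≈ 188 mm (about 187 expected when seated). The brush is unmoved at (394,395), and the robot is clear of everything. Handing in.

```bash
python3 -c "
from workcell import ctrl
print(ctrl.close_job())"
```

```text
the job is handed in; nothing more can be done
None
```

The swab is standing foam end down in the tall open amber vial, and the job was handed in at about 14.6 s of the 42 s allowed; no verdict was reported.

I gripped the swab by its handle, lifted it out of the stand and lowered it into the vial. I kept hold until it met the floor (14.7 N upward force), then eased off 1 mm, let go and backed away.

- **Swab:** in the last side picture it stands nearly vertical on the vial's axis. Its top is at about 188 mm, against 187 mm expected with the foot on the floor.
- **Brush:** it still stands in its hole, within about 1–2 mm of where it started.
- **Robot:** the arm and gripper are clear of everything, with force readings at noise level.

No check failed or disagreed. In the last two pictures before release the arm hid the vial from the top camera, so I checked the fit from the side view only.

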